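# Seat a notched objective lens in the service jig and clamp it

## Robot

A 6-joint arm with a two-finger parallel gripper is mounted at the origin on the work surface. World frame = base frame: x ahead of the robot, y to its left, z up, the work surface at z = 0. Lengths are in mm, angles in rad, forces in N, time in s.
With the tool pointing down it reaches from about 400 to 925 mm from the base axis. Payload 12.5 kg.
Tool frame: the origin (TCP) lies on the mounting face of the last link; the fingertips stand 190 mm ahead of it and the grasp point (between the pads) lies 171 mm ahead of it; z points along the fingers, y is the line along which they close (so a half turn about z gives the same grasp; the last joint's range is limited). The gripper opens to 95 mm and grips with 3 to 60 N. Pads are 20 mm wide; open, the fingers measure 119 mm over their backs; the gripper's body (75 mm by 180 mm) begins 59 mm behind the grasp point.
Start: joints at [1.019, 0.491, 1.559, -0, 1.092, -0.106], TCP at [269.465, 563.927, 404.761] pointing down, gripper open.
Joint ranges: [-3.1, 3.1], [-0.84, 2.19], [0.05, 2.79], [-1.13, 4.28], [0.06, 2.93], [-2.69, 2.69]. Speed limits (rad/s): [2.22, 2.22, 2.79, 3.14, 3.14, 3.14].

## Interface

Orientations are given as [roll, pitch, yaw] about the fixed x, y, z axes, in that order (R = Rz(yaw) Ry(pitch) Rx(roll)).
In Python, from cell import * gives the robot as it stands.
- The arm moves only by the tool arm_command, never from a script. Its argument "rows" is a list that holds one entry, the list of rows, each a list of 7 numbers: the shift along the tool's x, y, z normalised to -1 to 1, where 1 is 0.15 m, then the turn, a rotation vector about the tool's x, y, z normalised to -1 to 1, where 1 is 360 degrees, then the opening, from -1 (shut) to 1 (fully open). A call has 1 to 10 rows; each row is the pose to reach, as a shift and turn from the pose commanded when the call began, along the tool's axes at that moment, turning the shorter way round; what a row does not reach only later rows make up. A row lasts 1/12 s, in which the tool goes at most 41.7 mm and 7.16 degrees, less where a joint would pass 70% of its speed; a pose out of reach is approached as far as the arm can. A call with a number of a shift or a turn outside -1 to 1 is refused whole. A call with a gripper value outside its range is refused whole. The fingers move at their own pace and stop on an object; the grip force is fixed at half the most. Time passes only in rows, so rows that repeat a pose let the fingers close. It gives the time, the measured TCP pose, the force, the opening and the grip force at its end, in the units of the state.
- state(): the state, without advancing time (a new reading comes with each control period).
- read_camera(name): name is "side" or "top"; returns (picture, depth): 400x640x3 uint8, red, green, blue; 400x640 float32, mm along the optical axis (not along the pixel's ray), 0 where there is no reading.
- get_calibration(name): a dict with "camera_matrix" (3x3 intrinsics, pixels), "D" ([k1, k2, p1, p2, k3] as OpenCV has them; the pictures are not rectified), "position" and "orientation" of the camera in the world. Camera axes: x right, y up, looking along -z (the intrinsics and any distortion apply to the point x, -y, -z); pixel columns grow to the right and rows downward; lengths in mm; the calibration is good to about 2 mm. A picture is of the moment at which its call begins. get_calibration takes no time and is no camera call.
- job_done(): hands the job in; it is judged then, once.
The state is a dict: "t": time; "joints": joint angles; "qvel": joint speeds; "tau": joint torques, N m; "eef_pos": TCP position; "tcp_rot": TCP orientation; "ft_force": force on the tool from outside, world axes, zero at the start; "moment": the same for the moment, N m; "opening": opening from 0.0 (shut) to 1.0 (fully open); "grip_force": force on a finger pad.
Only numpy, scipy, OpenCV 4.12 (cv2) and the standard library are available. Lean on these libraries where they do the work, as an engineer would, in place of code of your own. Each camera call takes 0.05 s, during which the arm holds its last target. There are 200 camera calls.

## Task

Stand the yellow-banded objective lens in the round nest of the service jig, turned so that the notch in its flange drops over the brass locating pin and the flange sits fully home; the pin may be in any one of the nest's four pin places, so look or feel for the way round that lets it drop in. Then swing the red clamp handle over centre until the clamp locks with its rubber tip pressing on the flange, and let go. Leave the other things on the bench as they are.

Things in the scene. Friction and masses are not known exactly. Their poses are not given: they have to be found in the camera images.
- lens: grey objective lens to load, about 280 g, upright on its flange: black disc 74 mm across, 9 mm thick, lower edge chamfered 2 mm. Barrel 40 mm across (45 in its lowest 5 mm), top at 70 mm, yellow band at 54-63 mm: hold it firmly, 50 N. One notch in the rim, 11 mm wide, 11.5 mm deep radially, full thickness, marked by a white line up the barrel. Origin: centre of underside; z up; +x to the notch
- jig: service jig, fixed to the bench: steel plate 120 x 260 x 12 mm carrying a round dark nest and a toggle clamp. Origin: bench level under the nest's centre; z up; +y from nest to clamp; plate from y -65 to +195 mm. Nest 94 mm across, rim 28 mm above the bench; recess 78 mm across, 8 mm deep, its floor 20 mm above the bench
- nest_seat (a point): centre of the recess floor, axes as the jig's: the lens's underside goes here. Four pin places 31 mm out, at 45, 135, 225, 315 deg from +x to +y: one has the brass locating pin, bullet-nosed, 6 mm thick, 5 mm tall, the others are empty flush holes; which one varies and is not reported, look or feel. The wrong way round the lens enters the recess 3 mm and stops on the pin, 5 mm too high
- clamp_pivot (a point): hinge of the clamp arm, 120 mm from the nest's centre (jig +y), 49 mm above the bench; axis = the jig's x. Found open: the arm, 24 mm wide, stands up from here to 145 mm above the bench, leaning 10 deg away from the nest, its spindle across it near the top; above bench height 25 mm nothing of the clamp is nearer than 105 mm to the nest's axis
- handle_grip (a point): point on the red handle, a bar 16 mm thick reaching 23 mm beyond it and 58 mm back. It moves on a circle of radius 140 mm about clamp_pivot in the jig's y-z plane. Open: 138 mm beyond the pivot (jig +y), 22 mm higher. Locked: 48 mm from the pivot towards the nest, 131 mm higher. Pinch it with the fingers closing along the jig's x, or push it; 10 N is enough; a stop ends it just past dead centre
- clamp_arm (a joint): angle of the clamp arm, rad: 0 open as found, rises as the arm comes down; about 1.72 when locked on the lens (1.75 on nothing)
- clamp_handle (a joint): angle between the handle and its link, rad: 0 open as found, rises as the clamp closes, 2.39 at dead centre, 2.51 locked at the stop
- clamp_spindle: spindle with a black rubber tip 9 mm across, at the end of the clamp arm; locked, it presses on the flange 30 mm from the nest's centre, on the clamp's side, with about 7 N. Origin: on the arm's centre line, 23 mm from the tip
- blue_lens: another lens, black with a blue band, no notch, flange 66 mm across, 62 mm tall: leave it. Origin: centre of underside
- eyepiece: black eyepiece, 45 mm across, 75 mm tall: leave it. Origin: centre of underside
- bottle: amber bottle with a blue cap, 54 mm across, 100 mm tall: leave it. Origin: centre of underside
- petri_dish: glass dish, 92 mm across, 18 mm tall: leave it. Origin: centre of underside
- screwdriver: orange-handled screwdriver, 170 mm long, lying: leave it. Origin near its middle
- pencil: yellow pencil, 175 mm long, 8 mm thick, lying: leave it. Origin: middle of underside
- lens_cap: black lens cap, 52 mm across, 10 mm thick: leave it. Origin: centre of underside
There are look-alikes about, which are no part of the job. Leave any turquoise look-alike of the lens alone.

How it is judged (in metres and radians):
On the way:
1. the lens stands fully home in the nest, notch over the pin, with the clamp still open (z of lens in the frame of nest_seat below 0.002 m and horizontal distance between lens and nest_seat below 0.003 m and angle between lens's own z axis and vertical below 0.05 rad and value of joint clamp_arm below 1 rad), for 0.2 s.
At the end, for the whole second after the job is handed in: The lens stands upright in the nest, under 3 mm off centre, under 2 mm above the recess floor (notch over the pin), tilted under 0.05 rad, at rest; the clamp is locked past dead centre, its tip pressing on the flange with over 3 N; no bystander moved over 30 mm (z of lens in the frame of nest_seat below 0.002 m and horizontal distance between lens and nest_seat below 0.003 m and angle between lens's own z axis and vertical below 0.05 rad and value of joint clamp_handle above 2.42 rad and value of joint clamp_arm above 1.66 rad and contact force between clamp_spindle and lens above 3 N and linear speed of lens below 0.01 m/s); the robot touches nothing.
It fails at once if a bystander is pushed more than 30 mm or knocked over (distance of any of blue_lens, eyepiece, bottle, petri_dish, screwdriver, pencil, lens_cap from where it was at the start of the episode above 0.03 m or angle between any of blue_lens, eyepiece, bottle's own z axis and vertical above 0.7 rad).
It also fails if it takes over 72 s, if anything falls off the work surface, if the arm or the gripper's body presses on something with over 40 N, if the wrist force passes 120 N, or if a joint passes its speed limit or range.

## Working session

There is one attempt and no reset: what is moved stays moved. The work goes in short steps, Python scripts to look and compute and a tool call to move; the robot and the scene stay as the last step left them, time stands still between calls to the robot, and variables do not carry over. Pictures are saved under pics/ and viewed, at most 10 in all, crops included, and the job is handed in when it is done.

Besides the shell and the picture viewer there is one more tool, called after "Emit:" in YAML: its name, and indented under it one key for each argument. arm_command: Moves the arm, as the interface text tells. Its arguments: {"type":"object","properties":{"rows":{"type":"array","items":{"type":"array","items":{"type":"array","items":{"type":"number","minimum":-1,"maximum":1}}}}},"required":["rows"]}

```bash
ls; mkdir -p pics
cat > h.py <<'E'
from cell import *
import numpy as np, cv2
from scipy.spatial.transform import Rotation as R
def cam(n):
    c=get_calibration(n); return c
def rot(c):
    o=np.array(c["orientation"],float)
    return o if o.shape==(3,3) else R.from_euler('xyz',o).as_matrix()
def rays(c,uv):
    uv=np.array(uv,float).reshape(-1,1,2)
    p=cv2.undistortPoints(uv,np.array(c["camera_matrix"],float),np.array(c["D"],float)).reshape(-1,2)
    d=np.c_[p[:,0],-p[:,1],-np.ones(len(p))]
    return d@rot(c).T
def onplane(c,uv,z):
    d=rays(c,uv); o=np.array(c["position"],float)
    return o+d*((z-o[2])/d[:,2])[:,None]
def bydepth(c,uv,dep):
    return np.array(c["position"],float)+rays(c,uv)*np.array(dep).reshape(-1,1)
def grid(c,dep):
    h,w=dep.shape; v,u=np.mgrid[:h,:w]
    return bydepth(c,np.c_[u.ravel(),v.ravel()],dep.ravel()).reshape(h,w,3)
E
python3 - <<'E'
from h import *
for n in("side","top"):
    p,d=read_camera(n); c=get_calibration(n); print(n,c)
    cv2.imwrite(f"pics/{n}0.png",p[...,::-1]); np.savez(f"{n}0.npz",p=p,d=d)
print(state())
E
```

```text
pics
side {'camera_matrix': array([[402.74192927,   0.        , 321.196183  ],
       [  0.        , 402.74192927, 193.91852878],
       [  0.        ,   0.        ,   1.        ]]), 'D': array([-0.05170169,  0.        ,  0.        ,  0.        ,  0.        ]), 'position': array([ 397.67652072, -601.11284648,  792.21777295]), 'orientation': array([ 0.70585573,  0.0177462 , -0.31885423])}
top {'camera_matrix': array([[431.88122338,   0.        , 316.58265104],
       [  0.        , 431.88122338, 201.40709358],
       [  0.        ,   0.        ,   1.        ]]), 'D': array([-0.02025249,  0.        ,  0.        ,  0.        ,  0.        ]), 'position': array([ 476.61252745,  -37.5645442 , 1316.65784887]), 'orientation': array([ 0.07681657, -0.01770608, -1.55269448])}
{'t': 0.1, 'joints': array([ 1.01939823e+00,  4.91434075e-01,  1.55934974e+00, -1.21926523e-05,
        1.09170063e+00, -1.05578004e-01]), 'qvel': array([ 0.0012304 , -0.00231808,  0.00105702, -0.00159871, -0.00207256,
        0.00094083]), 'tau': array([ 1.73257333e-03, -6.13625765e+01, -2.58604914e+01,  6.93385187e-02,
        4.70797322e-02, -1.11124016e-04]), 'eef_pos': array([269.45169659, 563.90191941, 404.27397276]), 'tcp_rot': array([-3.14070469e+00, -8.32238099e-05,  2.69577815e+00]), 'ft_force': array([-0.12506961, -0.04229242, -0.09691749]), 'moment': array([-0.01923933,  0.01156351,  0.00487126]), 'grip_force': 0.0, 'opening': 0.9982083178723425}
```

View pics/top0.png

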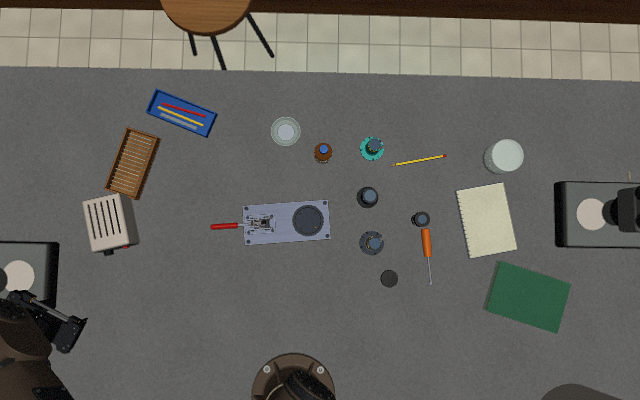

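View pics/side0.png

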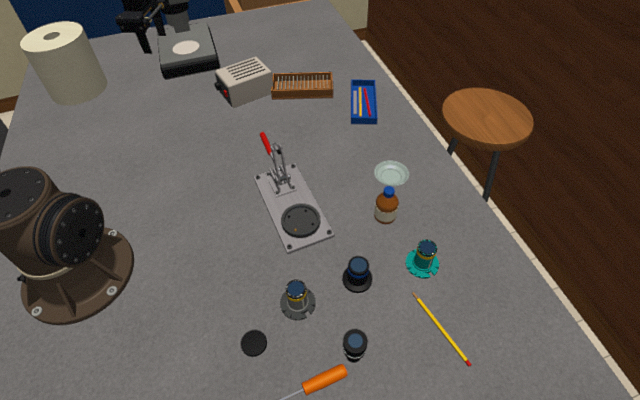

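The top view shows the jig with the nest at about (308,220) and the red handle at (225,226). The grey lens is at (371,243) and the turquoise look-alike at (372,149). In the side view the lens is at (297,298) and the nest at (300,220). I'll zoom in on the notch and the pin.

Run:
```python
from h import *
t=np.load("top0.npz")["p"]; s=np.load("side0.npz")["p"]
f=lambda im,u,v,w=50,hh=36:cv2.resize(im[v-hh:v+hh,u-w:u+w],(400,288),interpolation=cv2.INTER_CUBIC)
g=lambda im:np.clip(255*(im/255.)**0.5,0,255).astype(np.uint8)
o=np.vstack([np.hstack([f(t,308,220),f(t,371,243)]),np.hstack([f(s,300,220),f(s,297,298)])])
cv2.imwrite("pics/z0.png",g(o)[...,::-1])
```

```text
(no output)
```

View pics/z0.png

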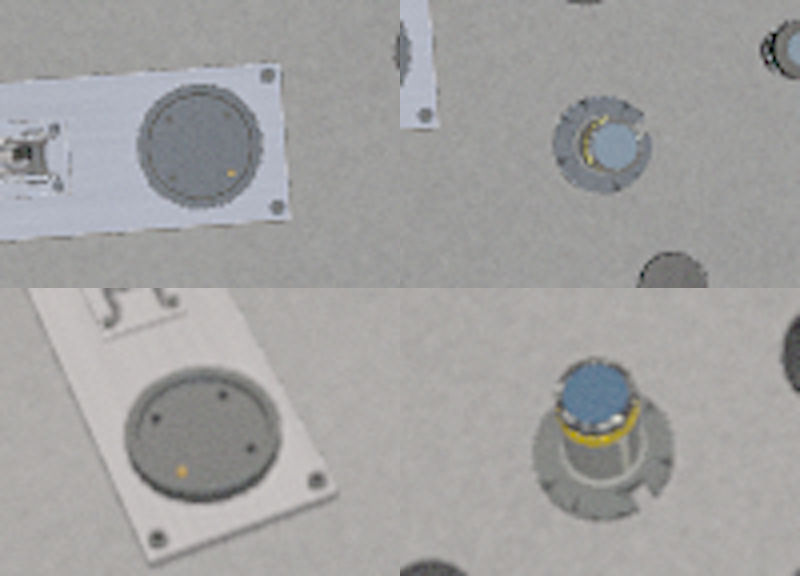

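The brass pin shows at top pixel (316,227) and side pixel (295.5,229.5). The notch is at side pixel (309,314), and in the top view it is on the lens's upper right. Next I'll measure them.

```bash
cat >> h.py <<'E'
from scipy.optimize import least_squares
def circ(P,r=None):
    P=np.asarray(P)[:,:2]; m=P.mean(0)
    if r is None: f=least_squares(lambda a:np.hypot(*(P-a[:2]).T)-a[2],[*m,30],loss='soft_l1',f_scale=1.5)
    else: f=least_squares(lambda a:np.hypot(*(P-a[:2]).T)-r,m,loss='soft_l1',f_scale=1.5)
    return f.x,np.sqrt(np.mean(f.fun**2))
def cont(mask,u,v):
    cs,_=cv2.findContours(mask.astype(np.uint8),cv2.RETR_EXTERNAL,cv2.CHAIN_APPROX_NONE)
    cs=[c for c in cs if len(c)>20 and cv2.pointPolygonTest(c,(float(u),float(v)),True)>-6]
    return max(cs,key=cv2.contourArea)[:,0,:]
E
python3 - <<'E'
from h import *
D={n:np.load(n+"0.npz") for n in("top","side")}; C={n:get_calibration(n) for n in D}
for n,nest,pin,lens in(("top",(308,220),(316,227),(371,243)),("side",(300,220),(295.5,229.5),(297,298))):
    p=D[n]["p"].astype(int); d=D[n]["d"]; c=C[n]; G=grid(c,d); g=p.sum(2)/3
    print(n,"depth pts nest,plate,lens:",G[nest[1],nest[0]],G[lens[1],lens[0]])
    print(" grays nest",g[nest[1],nest[0]], "bench",g[lens[1]+30,lens[0]+30],"row lens",g[lens[1],lens[0]-30:lens[0]+30:2].astype(int))
    print(" row nest",g[nest[1],nest[0]-30:nest[0]+34:2].astype(int))
    br=(p[...,0]-p[...,2]>40); v,u=np.nonzero(br); k=np.hypot(u-pin[0],v-pin[1])<5; u,v=u[k],v[k]
    w=(p[...,0]-p[...,2])[v,u]; uv=[(u*w).sum()/w.sum(),(v*w).sum()/w.sum()]
    print(" pin",uv,onplane(c,uv,23.5))
    # height-based lens: barrel top disc and flange
    near=np.hypot(G[...,0]-G[lens[1],lens[0],0],G[...,1]-G[lens[1],lens[0],1])<60
    for lo,hi in((5,14),(63,78)):
        k=near&(G[...,2]>lo)&(G[...,2]<hi); print(" band",lo,hi,k.sum(),np.median(G[k],axis=0))
E
```

```text
top depth pts nest,plate,lens: [520.20883758 -33.98756619  24.98767834] [ 455.87593265 -216.31051748   74.15546206]
 grays nest 63.333333333333336 bench 92.0 row lens [ 95 100 101  93  98  99  97  93  96  58  65  60  61  46  81  91  89  91
  89  94  70  61  92  94 101  97 101  99  95  98]
 row nest [131 132 134 131 135 134 133  76  60  60  65  63  63  61  66  63  61  59
  62  62  61  54  60 138 136 136  97 101  97  95  97  96]
 pin [np.float64(315.40939597315435), np.float64(227.0)] [[499.75322699 -56.53935143  23.5       ]]
 band 5 14 269 [ 460.20194504 -219.39190793    8.95906342]
 band 63 78 159 [ 455.81297751 -225.96037584   69.54943874]
side depth pts nest,plate,lens: [517.40584049 -33.01142786  20.14775242] [ 451.32164516 -246.94921692   65.97644144]
 grays nest 69.66666666666667 bench 117.0 row lens [113 116 109 113 111 112 116  82  69  70  64  71  77  33  21  38  57  68
  70  51  89  67  72  67  94 114 116 113 113 109]
 row nest [117  89 145 147 150 136  63  52  68  68  65  63  68  73  66  69  66  70
  67  69  67  70  69  66  66 107 148 139 134 115 118 111]
 pin [np.float64(295.02164502164504), np.float64(229.35930735930737)] [[498.1887677  -57.87072158  23.5       ]]
 band 5 14 492 [ 446.50363043 -241.37479785    9.65119481]
 band 63 78 342 [ 453.73497761 -230.2135605    71.11227336]
```

Run:
```python
from h import *
D={n:np.load(n+"0.npz") for n in("top","side")}; C={n:get_calibration(n) for n in D}
for n,nest,lens,th in(("top",(308,220),(371,243),80),("side",(300,220),(297,298),92)):
    p=D[n]["p"].astype(int); c=C[n]; g=p.sum(2)/3; G=grid(c,D[n]["d"])
    ct=cont((g<100),*nest); P=onplane(c,ct,28); print(n,"nest",circ(P),circ(P,47))
    ct=cont((g<th),*lens); P=onplane(c,ct,9);
    a,_=circ(P,37)
    if n=="side": # drop contour points by the barrel (it hides part of the far flange)
        pass
    for _i in range(3):
        r=np.hypot(*(P[:,:2]-a[:2]).T); a,e=circ(P[abs(r-37)<3],37)
    print(" lens",a,e,(abs(r-37)<3).sum(),len(r), "free",circ(P[abs(r-37)<3]))
    r=np.hypot(*(P[:,:2]-a).T); th_=np.degrees(np.arctan2(P[:,1]-a[1],P[:,0]-a[0]))
    k=r<33; print(" notch pts",[(int(x),int(y)) for x,y in zip(th_[k],r[k])])
    uv=[(u,v) for v in range(lens[1]-28,lens[1]+29) for u in range(lens[0]-28,lens[0]+29)]
    Q=onplane(c,uv,9)[:,:2]-a; gv=np.array([g[v,u] for u,v in uv]); rr=np.hypot(*Q.T); tt=np.degrees(np.arctan2(Q[:,1],Q[:,0]))%360
    prof=[(t,int(gv[(rr>28)&(rr<36)&(abs((tt-t+180)%360-180)<6)].mean())) for t in range(0,360,6)]; print(prof)
    # plate
    m=(G[...,2]>7)&(G[...,2]<35)&(np.hypot(G[...,0]-520,G[...,1]-0)<230)&(g>104)
    m=cv2.morphologyEx(m.astype(np.uint8),cv2.MORPH_CLOSE,np.ones((5,5)))
    cs,_=cv2.findContours(m,cv2.RETR_EXTERNAL,cv2.CHAIN_APPROX_NONE); ct=max(cs,key=cv2.contourArea)[:,0,:]
    P=onplane(c,ct,12)[:,:2].astype(np.float32); print(" plate",cv2.minAreaRect(P))
    red=(p[...,0]>120)&(p[...,1]<70)&(p[...,2]<70); pr=G[red]; k=np.hypot(pr[:,0]-520,pr[:,1]-200)<150; pr=pr[k]; print(" red",len(pr),np.median(pr,0),pr.min(0),pr.max(0))
```

```text
top nest (array([ 380.53166837, -111.77705715,  900.08483913]), np.float64(206.34884279347574)) (array([903.20095604,  28.83110561]), np.float64(781.9856398857365))
 lens [ 455.78067637 -225.75124885] 1.3088002483585124 66 112 free (array([ 455.67706935, -225.7417116 ,   36.26618607]), np.float64(1.0650429378850526))
 notch pts [(-85, 30), (-84, 27), (-91, 27), (-97, 27), (-103, 28), (-109, 28), (-117, 27), (-126, 26), (-130, 24), (-140, 24), (-150, 25), (-154, 20), (-162, 19), (-169, 16), (-179, 16), (167, 13), (163, 10), (139, 9), (123, 7), (97, 9), (72, 6), (51, 7), (49, 12), (29, 12), (16, 11), (0, 14), (-11, 14), (-18, 18), (-27, 19), (-39, 18), (-40, 22), (-51, 23), (-61, 23), (-70, 25), (-72, 28), (-64, 26), (-58, 28), (-57, 32), (-10, 32), (6, 32)]
[(0, 65), (6, 65), (12, 62), (18, 53), (24, 43), (30, 52), (36, 67), (42, 65), (48, 66), (54, 56), (60, 53), (66, 60), (72, 59), (78, 59), (84, 64), (90, 66), (96, 65), (102, 62), (108, 55), (114, 44), (120, 56), (126, 67), (132, 63), (138, 65), (144, 66), (150, 63), (156, 65), (162, 67), (168, 66), (174, 63), (180, 63), (186, 64),
[... 1150 characters left out ...]
 57), (114, 61), (120, 62), (126, 60), (132, 67), (138, 68), (144, 69), (150, 71), (156, 71), (162, 70), (168, 70), (174, 70), (180, 72), (186, 69), (192, 56), (198, 53), (204, 64), (210, 67), (216, 67), (222, 63), (228, 59), (234, 62), (240, 67), (246, 65), (252, 67), (258, 69), (264, 64), (270, 64), (276, 64), (282, 73), (288, 103), (294, 111), (300, 84), (306, 66), (312, 65), (318, 65), (324, 63), (330, 54), (336, 56), (342, 69), (348, 70), (354, 70)]
 plate ((506.8909912109375, 30.726028442382812), (131.46910095214844, 261.39715576171875), 5.215235710144043)
 red 106 [494.59928937 206.55878553  73.83087657] [486.71315023 170.40544648   0.62133739] [502.1952135  334.38619138  81.98037173]
```

```bash
cat >> h.py <<'E'
def plan(x,y,z,yawdeg=None):
    "shift/turn (normalised) to a tool-down pose; z = grasp point height"
    s=state(); M=R.from_euler('xyz',s["tcp_rot"]); p=np.array(s["eef_pos"])
    yw=s["tcp_rot"][2] if yawdeg is None else np.radians(yawdeg)
    T=R.from_euler('xyz',[np.pi,0,yw])
    sh=M.inv().apply(np.array([x,y,z+171])-p); rv=(M.inv()*T).as_rotvec()
    n=max(np.linalg.norm(sh)/41.7,np.degrees(np.linalg.norm(rv))/7.16)
    print("shift",np.round(sh/150,4),"turn",np.round(rv/2/np.pi,4),"rows",round(n,1),"t",round(s["t"],2),"grasp",np.round(p-[0,0,171],1),"rpy",np.round(np.degrees(s["tcp_rot"]),2),"F",np.round(s["ft_force"],1),"op",round(s["opening"],3),"j6",round(s["joints"][5],2))
E
python3 - <<'E'
from h import *
plan(400,420,240,120)
plan(454,-227,120,16.4)
E
```

```text
shift [-1.1989 -0.4903 -0.0445] turn [-0.0001  0.      0.0957] rows 4.8 t 0.1 grasp [269.5 563.9 233.3] rpy [-179.95   -0.    154.46] F [-0.1 -0.  -0.1] op 0.998 j6 -0.11
shift [-3.3837 -4.2261  0.7586] turn [-1.000e-04  2.000e-04  3.835e-01] rows 19.7 t 0.1 grasp [269.5 563.9 233.3] rpy [-179.95   -0.    154.46] F [-0.1 -0.  -0.1] op 0.998 j6 -0.11
```

Emit:
arm_command:
  rows:
    - [[-0.98, -0.55, 0, 0, 0, 0.1, 1], [-0.98, -0.55, 0, 0, 0, 0.1, 1], [-0.98, -0.55, 0, 0, 0, 0.1, 1], [-0.98, -0.55, 0, 0, 0, 0.1, 1], [-0.98, -0.55, 0, 0, 0, 0.1, 1]]

```text
t: 0.52
eef_pos: [369.4, 421.9, 404.6]
tcp_rot: [-3.141, 0.001, 2.061]
ft_force: [-0.2, 0.6, 0.6]
opening: 0.998
grip_force: 0.0
```

```bash
python3 -c "
from h import *
plan(465,260,230,75)"
```

```text
shift [-1.2524  0.0543  0.0255] turn [-0.      0.0002  0.1197] rows 6.0 t 0.52 grasp [369.4 421.9 233.6] rpy [-1.7997e+02  7.0000e-02  1.1808e+02] F [-0.2  0.6  0.6] op 0.998 j6 0.24
```

Emit:
arm_command:
  rows:
    - [[-0.99, 0, 0, 0, 0, 0.1, 1], [-0.99, 0, 0, 0, 0, 0.1, 1], [-0.99, 0, 0, 0, 0, 0.1, 1], [-0.99, 0, 0, 0, 0, 0.1, 1], [-0.99, 0, 0, 0, 0, 0.1, 1]]

```text
t: 0.93
eef_pos: [439.5, 292.5, 404.6]
tcp_rot: [3.142, 0.001, 1.436]
ft_force: [0.1, -0.2, 0.2]
opening: 1.001
grip_force: 0.0
```

Emit:
arm_command:
  rows:
    - [[-0.99, 0.2, 0, 0, 0, 0.08, 1], [-0.99, 0.2, 0, 0, 0, 0.08, 1], [-0.99, 0.2, 0, 0, 0, 0.08, 1], [-0.99, 0.2, 0, 0, 0, 0.08, 1], [-0.99, 0.2, 0, 0, 0, 0.08, 1]]

```text
t: 1.35
eef_pos: [449.1, 141.2, 404.6]
tcp_rot: [3.142, 0.001, 0.932]
ft_force: [0.3, 0.2, 0.5]
opening: 0.998
grip_force: 0.0
```

```bash
python3 -c "
from h import *
plan(490,-10,210,35); plan(454.5,-227.5,130,16.4)"
```

```text
shift [-0.6469  0.8198  0.1582] turn [0.     0.0001 0.0511] rows 3.8 t 1.35 grasp [449.1 141.2 233.6] rpy [1.800e+02 4.000e-02 5.341e+01] F [0.3 0.2 0.5] op 0.998 j6 0.8
shift [-1.9518  1.494   0.6925] turn [0.000e+00 1.000e-04 1.028e-01] rows 9.2 t 1.35 grasp [449.1 141.2 233.6] rpy [1.800e+02 4.000e-02 5.341e+01] F [0.3 0.2 0.5] op 0.998 j6 0.8
```

Emit:
arm_command:
  rows:
    - [[-0.98, 0.74, 0.3, 0, 0, 0.05, 1], [-0.98, 0.74, 0.3, 0, 0, 0.05, 1], [-0.98, 0.74, 0.3, 0, 0, 0.05, 1], [-0.98, 0.74, 0.3, 0, 0, 0.05, 1], [-0.98, 0.74, 0.3, 0, 0, 0.05, 1]]

```text
t: 1.77
eef_pos: [452.3, -42.0, 358.8]
tcp_rot: [-3.141, 0.001, 0.629]
ft_force: [-0.5, 0.3, -0.3]
opening: 1.004
grip_force: 0.0
```

```bash
python3 -c "
from h import *
plan(454.5,-227.5,110,16.4)"
```

```text
shift [-0.7153  1.0089  0.5186] turn [-0.0001  0.0001  0.0545] rows 4.8 t 1.77 grasp [452.3 -42.  187.8] rpy [-1.7997e+02  3.0000e-02  3.6020e+01] F [-0.5  0.3 -0.3] op 1.004 j6 0.7
```

Emit:
arm_command:
  rows:
    - [[-0.715, 0.995, 0.5, 0, 0, 0.0545, 1], [-0.715, 0.995, 0.5, 0, 0, 0.0545, 1], [-0.715, 0.995, 0.5, 0, 0, 0.0545, 1], [-0.715, 0.995, 0.5, 0, 0, 0.0545, 1], [-0.715, 0.995, 0.5, 0, 0, 0.0545, 1], [-0.715, 0.995, 0.5, 0, 0, 0.0545, 1], [-0.715, 0.995, 0.5, 0, 0, 0.0545, 1]]

```text
t: 2.35
eef_pos: [453.5, -224.2, 283.7]
tcp_rot: [-3.14, 0.001, 0.285]
ft_force: [0.8, 0.3, 0.5]
opening: 0.999
grip_force: 0.0
```

```bash
python3 -c "
from h import *
plan(454.5,-227.5,40,16.4)"
```

```text
shift [0.0005 0.024  0.4846] turn [-0.0003  0.0002 -0.0002] rows 1.7 t 2.35 grasp [ 453.5 -224.2  112.7] rpy [-1.7991e+02  7.0000e-02  1.6330e+01] F [0.8 0.3 0.5] op 0.999 j6 0.7
```

Emit:
arm_command:
  rows:
    - [[0, 0.024, 0.2, 0, 0, 0, 1], [0, 0.024, 0.48, 0, 0, 0, 1], [0, 0.024, 0.48, 0, 0, 0, 1], [0, 0.024, 0.48, 0, 0, 0, -1], [0, 0.024, 0.48, 0, 0, 0, -1], [0, 0.024, 0.48, 0, 0, 0, -1], [0, 0.024, 0.48, 0, 0, 0, -1], [0, 0.024, 0.48, 0, 0, 0, -1], [0, 0.024, 0.48, 0, 0, 0, -1], [0, 0.024, 0.48, 0, 0, 0, -1]]

```text
t: 3.18
eef_pos: [454.6, -226.7, 213.4]
tcp_rot: [3.141, -0.001, 0.287]
ft_force: [-0.6, 0.1, 0.5]
opening: 0.564
grip_force: 0.0
```

Emit:
arm_command:
  rows:
    - [[0, 0, 0, 0, 0, 0, -1], [0, 0, 0, 0, 0, 0, -1], [0, 0, 0, 0, 0, 0, -1], [0, 0, 0, 0, 0, 0, -1], [0, 0, 0, 0, 0, 0, -1]]

```text
t: 3.6
eef_pos: [454.6, -226.8, 212.8]
tcp_rot: [3.141, -0.0, 0.286]
ft_force: [-1.0, -0.7, 4.9]
opening: 0.419
grip_force: 30.0
```

Emit:
arm_command:
  rows:
    - [[0, 0, 0, 0, 0, 0, 0.4], [0, 0, 0, 0, 0, 0, 0.4], [0, 0, 0, 0, 0, 0, 0.4], [0, 0, 0, 0, 0, -0.01, 0.4], [0, 0, 0, 0, 0, -0.03, 0.4], [0, 0, 0, 0, 0, -0.05, 0.4], [0, 0, 0, 0, 0, -0.07, 0.4], [0, 0, 0, 0, 0, -0.09, 0.4], [0, 0, 0, 0, 0, -0.11, 0.4], [0, 0, 0, 0, 0, -0.13, 0.4]]

```text
t: 4.43
eef_pos: [454.6, -226.6, 212.6]
tcp_rot: [-3.141, -0.0, 1.106]
ft_force: [0.3, -0.1, -0.5]
opening: 0.701
grip_force: 0.0
```

Emit:
arm_command:
  rows:
    - [[0, 0, 0, 0, 0, -0.12, 0.4], [0, 0, 0, 0, 0, -0.12, 0.4], [0, 0, 0, 0, 0, -0.12, 0.4], [0, 0, 0, 0, 0, -0.12, 0.4], [0, 0, 0, 0, 0, -0.12, 0.4], [0, 0, 0, 0, 0, -0.12, 0.4], [0, 0, 0, 0, 0, -0.12, 0.4], [0, 0, 0, 0, 0, -0.12, -1], [0, 0, 0, 0, 0, -0.12, -1], [0, 0, 0, 0, 0, -0.12, -1]]

```text
t: 5.27
eef_pos: [454.6, -226.7, 212.7]
tcp_rot: [3.142, -0.0, 1.85]
ft_force: [0.6, 0.2, 0.1]
opening: 0.543
grip_force: 0.0
```

Emit:
arm_command:
  rows:
    - [[0, 0, 0, 0, 0, 0, -1], [0, 0, 0, 0, 0, 0, -1], [0, 0, 0, 0, 0, 0, -1], [0, 0, 0, 0, 0, 0, -1], [0, 0, 0, 0, 0, 0, -1], [0, 0, 0, 0, 0, 0, -1], [0, 0, 0, 0, 0, 0, -1]]

```text
t: 5.85
eef_pos: [454.6, -226.7, 212.7]
tcp_rot: [3.142, -0.0, 1.853]
ft_force: [-0.7, 0.1, -0.5]
opening: 0.413
grip_force: 30.0
```

```bash
python3 -c "
from h import *
plan(518.5,-33.3,110,43)"
```

```text
shift [ 1.1193  0.7685 -0.4551] turn [-0.     -0.      0.1755] rows 8.8 t 5.85 grasp [ 454.6 -226.7   41.7] rpy [ 1.8000e+02 -1.0000e-02  1.0618e+02] F [-0.7  0.1 -0.5] op 0.413 j6 -0.88
```

Emit:
arm_command:
  rows:
    - [[0, 0, -0.2, 0, 0, 0, -1], [0, 0, -0.4, 0, 0, 0, -1], [0.5, 0.35, -0.44, 0, 0, 0.03, -1], [0.95, 0.65, -0.44, 0, 0, 0.06, -1], [0.95, 0.65, -0.44, 0, 0, 0.08, -1], [0.95, 0.65, -0.44, 0, 0, 0.1, -1], [0.95, 0.65, -0.44, 0, 0, 0.12, -1], [0.95, 0.65, -0.44, 0, 0, 0.14, -1], [0.95, 0.65, -0.44, 0, 0, 0.14, -1]]

```text
t: 6.6
eef_pos: [508.7, -61.0, 278.6]
tcp_rot: [-3.141, -0.0, 1.033]
ft_force: [-0.3, -0.5, -2.2]
opening: 0.416
grip_force: 30.0
```

```bash
python3 -c "
from h import *
plan(518.9,-32.5,100,44)"
```

```text
shift [ 0.1977 -0.0389  0.0504] turn [-0.     -0.      0.0422] rows 2.1 t 6.6 grasp [508.7 -61.  107.6] rpy [-179.98   -0.     59.18] F [-0.3 -0.5 -2.2] op 0.416 j6 0.29
```

Emit:
arm_command:
  rows:
    - [[0.198, -0.039, 0.05, 0, 0, 0.042, -1], [0.198, -0.039, 0.05, 0, 0, 0.042, -1], [0.198, -0.039, 0.05, 0, 0, 0.042, -1], [0.198, -0.039, 0.05, 0, 0, 0.042, -1]]

```text
t: 6.93
eef_pos: [518.5, -34.0, 271.0]
tcp_rot: [-3.141, 0.0, 0.776]
ft_force: [-0.1, -0.0, -2.2]
opening: 0.418
grip_force: 30.0
```

Run:
```python
from h import *
plan(518.9,-32.5,62,44)
for n in("side","top"):
    p,d=read_camera(n); np.savez(n+"1.npz",p=p,d=d)
s=np.load("side1.npz")["p"]; t=np.load("top1.npz")["p"]
g=lambda im:np.clip(255*(im/255.)**0.5,0,255).astype(np.uint8)
o=np.hstack([cv2.resize(s[160:250,250:350],None,fx=5,fy=5,interpolation=2),cv2.resize(t[175:265,270:330],None,fx=5,fy=5,interpolation=2)])
cv2.imwrite("pics/z1.png",g(o)[...,::-1])
```

```text
shift [ 0.0091 -0.0054  0.2535] turn [-0.0001  0.      0.0012] rows 0.9 t 6.93 grasp [518.5 -34.  100. ] rpy [-1.7997e+02  2.0000e-02  4.4440e+01] F [-0.1 -0.  -2.2] op 0.418 j6 0.6
```

View pics/z1.png

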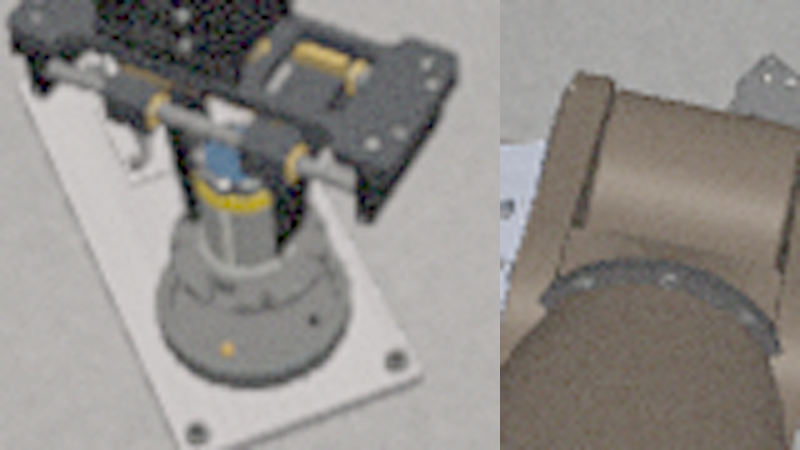

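The lens hangs over the nest. Its white line is at crop (222,240), which puts the notch at about 230° in the world, matching the pin at 230°. I'll lower it by feel.

Emit:
arm_command:
  rows:
    - [[0.01, -0.005, 0.1, 0, 0, 0.001, -1], [0.01, -0.005, 0.17, 0, 0, 0.001, -1], [0.01, -0.005, 0.19, 0, 0, 0.001, -1], [0.01, -0.005, 0.2, 0, 0, 0.001, -1], [0.01, -0.005, 0.21, 0, 0, 0.001, -1], [0.01, -0.005, 0.21, 0, 0, 0.001, -1]]

```text
t: 7.53
eef_pos: [519.2, -32.7, 239.8]
tcp_rot: [-3.142, -0.0, 0.766]
ft_force: [-0.2, 0.9, -3.2]
opening: 0.416
grip_force: 30.0
```

```bash
python3 -c "
from h import *
plan(518.9,-32.5,62,44)"
```

```text
shift [-0.0004 -0.0023  0.045 ] turn [-0.     -0.     -0.0002] rows 0.2 t 7.53 grasp [519.2 -32.7  68.8] rpy [-180.     -0.     43.91] F [-0.2  0.9 -3.2] op 0.416 j6 0.61
```

Emit:
arm_command:
  rows:
    - [[0, 0, 0.01, 0, 0, 0, -1], [0, 0, 0.02, 0, 0, 0, -1], [0, 0, 0.026, 0, 0, 0, -1], [0, 0, 0.026, 0, 0, 0, -1]]

```text
t: 7.87
eef_pos: [519.1, -32.5, 235.8]
tcp_rot: [-3.142, -0.0, 0.766]
ft_force: [-0.0, 0.4, -2.4]
opening: 0.411
grip_force: 30.0
```

Emit:
arm_command:
  rows:
    - [[0, 0, 0.008, 0, 0, 0, -1], [0, 0, 0.016, 0, 0, 0, -1], [0, 0, 0.02, 0, 0, 0, -1], [0, 0, 0.02, 0, 0, 0, -1]]

```text
t: 8.2
eef_pos: [519.1, -32.5, 232.8]
tcp_rot: [-3.141, -0.0, 0.766]
ft_force: [-0.3, 0.1, -2.4]
opening: 0.417
grip_force: 30.0
```

It is home, with no resistance. I'll press down 1 mm to check, then release.

Emit:
arm_command:
  rows:
    - [[0, 0, 0.006, 0, 0, 0, -1], [0, 0, 0.006, 0, 0, 0, -1], [0, 0, 0.006, 0, 0, 0, -1]]

```text
t: 8.45
eef_pos: [519.1, -32.5, 232.7]
tcp_rot: [3.141, -0.0, 0.766]
ft_force: [-2.7, -0.3, 10.0]
opening: 0.417
grip_force: 30.0
```

Emit:
arm_command:
  rows:
    - [[0, 0, 0, 0, 0, 0, 0.4], [0, 0, 0, 0, 0, 0, 0.4], [0, 0, 0, 0, 0, 0, 0.4], [0, 0, 0, 0, 0, 0, 0.4], [0, 0, -0.1, 0, 0, 0, 0.4], [0, 0, -0.3, 0, 0, 0, 0.4], [0, 0, -0.6, 0, 0, 0, 0], [0, 0, -0.9, 0, 0, 0, 0], [0, 0, -0.9, 0, 0, 0, 0]]

```text
t: 9.2
eef_pos: [519.6, -32.6, 372.8]
tcp_rot: [3.135, -0.005, 0.766]
ft_force: [0.7, -0.3, -0.3]
opening: 0.546
grip_force: 0.0
```

Run:
```python
from h import *
c=get_calibration("side"); p,d=read_camera("side"); G=grid(c,d)
cv2.imwrite("pics/s2.png",cv2.resize(p[110:270,200:380],None,fx=4,fy=3.7,interpolation=2)[:,:,::-1])
for lo,hi in((24,34),(84,100)):
    k=(np.hypot(G[...,0]-518.5,G[...,1]+33)<36)&(G[...,2]>lo)&(G[...,2]<hi)
    print(lo,k.sum(),np.median(G[k],0))
# jig frame, in robot frame
j=np.array([519.1,-32.5]); a=np.radians(5.25); ey=np.array([-np.sin(a),np.cos(a)])
print("handle grip open",j+ey*258,"z",71,"locked",j+ey*72,"z",180)
plan(*(j+ey*258),160,5.25-90); plan(*(j+ey*258),160,95.25)
```

```text
24 304 [509.66464176 -46.44827754  30.24768217]
84 229 [518.77768432 -35.39786321  91.38379758]
handle grip open [495.49258238 224.41767131] z 71 locked [512.51188346  39.19795479] z 180
shift [ 1.0716 -1.3467  0.2648] turn [-3.000e-04 -1.500e-03  3.573e-01] rows 18.0 t 9.25 grasp [519.4 -32.5 200.2] rpy [179.65  -0.25  43.9 ] F [0.4 0.  0.7] op 0.522 j6 0.62
shift [ 1.0716 -1.3467  0.2648] turn [ 0.0012 -0.0002 -0.1426] rows 7.2 t 9.25 grasp [519.4 -32.5 200.2] rpy [179.65  -0.25  43.9 ] F [0.4 0.  0.7] op 0.522 j6 0.62
```

View pics/s2.png

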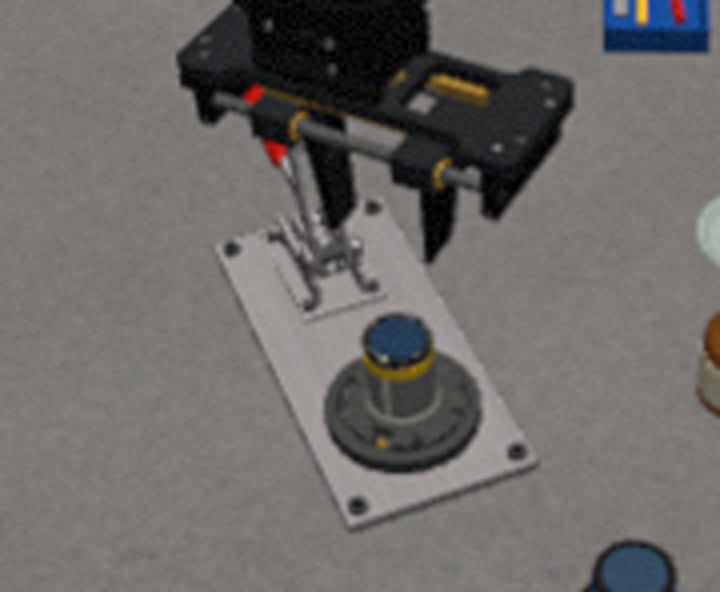

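The lens sits home with the pin visible in the notch at (382,441). Next is the clamp handle.

Emit:
arm_command:
  rows:
    - [[0.3, -0.4, 0, 0, 0, -0.02, 0], [0.53, -0.67, 0, 0, 0, -0.04, 0], [0.7, -0.9, 0, 0, 0, -0.06, 0], [0.75, -0.95, 0, 0, 0, -0.08, 0], [0.75, -0.95, 0, 0, 0, -0.1, 0], [0.75, -0.95, 0, 0, 0, -0.12, 0], [0.75, -0.95, 0, 0, 0, -0.14, 0], [0.75, -0.95, 0, 0, 0, -0.1426, 0]]

```text
t: 9.92
eef_pos: [501.2, 148.6, 365.5]
tcp_rot: [-3.14, 0.0, 1.669]
ft_force: [-0.2, 0.0, 0.5]
opening: 0.502
grip_force: 0.0
```

```bash
python3 -c "
from h import *
plan(495.5,224.4,71,95.25)"
```

```text
shift [0.5065 0.0133 0.8231] turn [-0.0003  0.      0.001 ] rows 3.5 t 9.92 grasp [501.2 148.6 194.5] rpy [-179.89    0.     95.62] F [-0.2  0.   0.5] op 0.502 j6 0.06
```

Emit:
arm_command:
  rows:
    - [[0.25, 0.013, 0, 0, 0, 0, 0], [0.506, 0.013, 0.1, 0, 0, 0, 0], [0.506, 0.013, 0.35, 0, 0, 0.001, 0], [0.506, 0.013, 0.6, 0, 0, 0.001, 0], [0.506, 0.013, 0.8, 0, 0, 0.001, 0], [0.506, 0.013, 0.823, 0, 0, 0.001, 0], [0.506, 0.013, 0.823, 0, 0, 0.001, -1], [0.506, 0.013, 0.823, 0, 0, 0.001, -1], [0.506, 0.013, 0.823, 0, 0, 0.001, -1], [0.506, 0.013, 0.823, 0, 0, 0.001, -1]]

```text
t: 10.75
eef_pos: [496.8, 223.8, 245.2]
tcp_rot: [3.139, -0.001, 1.655]
ft_force: [-1.0, 0.0, 0.4]
opening: 0.276
grip_force: 0.0
```

Emit:
arm_command:
  rows:
    - [[0, 0, 0, 0, 0, 0, -1], [0, 0, 0, 0, 0, 0, -1], [0, 0, 0, 0, 0, 0, -1], [0, 0, 0, 0, 0, 0, -1], [0, 0, 0, 0, 0, 0, -1]]

```text
t: 11.17
eef_pos: [495.3, 224.0, 244.0]
tcp_rot: [-3.139, 0.0, 1.656]
ft_force: [-8.6, 1.9, 4.2]
opening: 0.161
grip_force: 30.0
```

```bash
cat >> h.py <<'E'
def arc(ths,off=0.):
    s=state(); M=R.from_euler('xyz',s["tcp_rot"]); p=np.array(s["eef_pos"])-[0,0,171]
    j=np.array([519.1,-32.5]); a=np.radians(5.25); ey=np.array([-np.sin(a),np.cos(a)])
    q=(p[:2]-j)@ey-120; z=p[2]-49
    print("now th",np.degrees(np.arctan2(z,q)),"r",np.hypot(q,z),"x",(p[:2]-j)@[ey[1],-ey[0]],"F",s["ft_force"],"op",s["opening"],"t",s["t"],"M",s["moment"])
    for t in ths:
        t_=np.radians(t); w=np.r_[j+ey*(120+140*np.cos(t_)),49+140*np.sin(t_)]
        print(t,np.round(M.inv().apply(w-p)/150,3))
E
python3 -c "
from h import *
arc(range(15,116,6))"
```

```text
now th 9.902351843551308 r 139.68878237634965 x -0.2454060021978234 F [-8.6081834   1.89293277  4.20528284] op 0.16102010580635306 t 11.1667 M [ 0.26137837  1.49788428 -0.07525268]
15 [-0.016  0.002 -0.081]
21 [-0.046  0.001 -0.174]
27 [-0.086  0.001 -0.264]
33 [-0.135  0.002 -0.348]
39 [-0.192  0.002 -0.427]
45 [-0.257  0.002 -0.5  ]
51 [-0.33   0.002 -0.565]
57 [-0.409  0.003 -0.623]
63 [-0.494  0.003 -0.671]
69 [-0.583  0.004 -0.711]
75 [-0.676  0.004 -0.741]
81 [-0.771  0.005 -0.762]
87 [-0.869  0.005 -0.772]
93 [-0.966  0.006 -0.772]
99 [-1.063  0.007 -0.762]
105 [-1.159  0.007 -0.741]
111 [-1.252  0.008 -0.711]
```

Emit:
arm_command:
  rows:
    - [[-0.016, 0.002, -0.081, 0, 0, 0, -1], [-0.046, 0.002, -0.174, 0, 0, 0, -1], [-0.086, 0.002, -0.264, 0, 0, 0, -1], [-0.135, 0.002, -0.348, 0, 0, 0, -1], [-0.192, 0.002, -0.427, 0, 0, 0, -1], [-0.192, 0.002, -0.427, 0, 0, 0, -1]]

```text
t: 11.67
eef_pos: [498.0, 194.1, 309.3]
tcp_rot: [-3.139, 0.0, 1.655]
ft_force: [-8.7, 1.4, 0.2]
opening: 0.164
grip_force: 30.0
```

```bash
python3 -c "
from h import *
arc(range(45,116,6))"
```

```text
now th 39.68342013938739 r 139.80819562447735 x -0.2644414068140755 F [-8.65849421  1.36178802  0.15706254] op 0.16369021282172974 t 11.6667 M [0.16100474 1.45953776 0.10780433]
45 [-0.057  0.002 -0.065]
51 [-0.13   0.002 -0.13 ]
57 [-0.209  0.003 -0.188]
63 [-0.294  0.003 -0.236]
69 [-0.383  0.004 -0.276]
75 [-0.476  0.004 -0.306]
81 [-0.571  0.005 -0.326]
87 [-0.669  0.006 -0.337]
93 [-0.766  0.006 -0.337]
99 [-0.863  0.007 -0.326]
105 [-0.959  0.008 -0.306]
111 [-1.052  0.009 -0.276]
```

Emit:
arm_command:
  rows:
    - [[-0.057, 0.002, -0.065, 0, 0, 0, -1], [-0.13, 0.002, -0.13, 0, 0, 0, -1], [-0.209, 0.003, -0.188, 0, 0, 0, -1], [-0.294, 0.003, -0.236, 0, 0, 0, -1], [-0.383, 0.004, -0.276, 0, 0, 0, -1], [-0.476, 0.004, -0.306, 0, 0, 0, -1], [-0.571, 0.005, -0.326, 0, 0, 0, -1], [-0.571, 0.005, -0.326, 0, 0, 0, -1]]

```text
t: 12.33
eef_pos: [506.0, 108.5, 357.5]
tcp_rot: [-3.139, -0.0, 1.655]
ft_force: [-10.8, 0.4, 7.1]
opening: 0.159
grip_force: 30.0
```

```bash
python3 -c "
from h import *
arc(range(83,118,3))"
```

```text
now th 81.08885953111259 r 139.19005462072928 x -0.14540380273796674 F [-10.80987653   0.39819953   7.11791263] op 0.15903249795118585 t 12.3333 M [0.19818187 1.95443169 0.0964206 ]
83 [-0.03   0.001 -0.01 ]
86 [-0.079  0.002 -0.014]
89 [-0.127  0.002 -0.016]
92 [-0.176  0.002 -0.016]
95 [-0.225  0.003 -0.013]
98 [-0.274  0.003 -0.008]
101 [-0.322  0.004  0.   ]
104 [-0.37   0.004  0.011]
107 [-0.417  0.004  0.024]
110 [-0.463  0.005  0.04 ]
113 [-0.508  0.005  0.057]
116 [-0.553  0.006  0.078]
```

Emit:
arm_command:
  rows:
    - [[-0.03, 0.001, -0.01, 0, 0, 0, -1], [-0.079, 0.002, -0.014, 0, 0, 0, -1], [-0.127, 0.002, -0.016, 0, 0, 0, -1], [-0.176, 0.002, -0.016, 0, 0, 0, -1], [-0.225, 0.003, -0.013, 0, 0, 0, -1], [-0.274, 0.003, -0.008, 0, 0, 0, -1], [-0.322, 0.004, 0, 0, 0, 0, -1], [-0.37, 0.004, 0.011, 0, 0, 0, -1], [-0.417, 0.004, 0.024, 0, 0, 0, -1], [-0.417, 0.004, 0.024, 0, 0, 0, -1]]

```text
t: 13.17
eef_pos: [513.3, 46.5, 352.5]
tcp_rot: [-3.141, 0.0, 1.655]
ft_force: [-0.5, 0.1, 0.5]
opening: 0.007
grip_force: 0.3
```

```bash
python3 -c "
from h import *
arc(range(107,118,1))"
```

```text
now th 107.10201511482713 r 138.6177210628147 x 1.4580094555584207 F [-0.46547883  0.05572449  0.53980426] op 0.007067629787601287 t 13.1667 M [-0.15617457 -0.02589829  0.02739272]
107 [-0.001 -0.01  -0.009]
108 [-0.017 -0.01  -0.004]
109 [-0.032 -0.009  0.001]
110 [-0.048 -0.009  0.006]
111 [-0.063 -0.009  0.012]
112 [-0.078 -0.009  0.018]
113 [-0.093 -0.009  0.024]
114 [-0.108 -0.009  0.031]
115 [-0.123 -0.009  0.037]
116 [-0.137 -0.009  0.044]
117 [-0.152 -0.009  0.052]
```

The handle slipped out of the pinch. I'll look before doing anything else.

Run:
```python
from h import *
j=np.array([519.1,-32.5]); a=np.radians(5.25); ey=np.array([-np.sin(a),np.cos(a)]); ex=np.array([ey[1],-ey[0]])
for n in("side","top"):
    c=get_calibration(n); p,d=read_camera(n); G=grid(c,d); q=p.astype(int)
    red=(q[...,0]>90)&(q[...,1]<q[...,0]*.45)&(q[...,2]<q[...,0]*.45); k=red&(np.hypot(G[...,0]-512,G[...,1]-100)<170)
    P=G[k]; 
    if len(P): print(n,len(P),np.round(np.c_[(P[:,:2]-j)@ex,(P[:,:2]-j)@ey,P[:,2]][::max(1,len(P)//10)]))
    if n=="side": cv2.imwrite("pics/s3.png",cv2.resize(p[90:260,200:380],None,fx=4.2,fy=3.5,interpolation=2)[:,:,::-1])
```

View pics/s3.png

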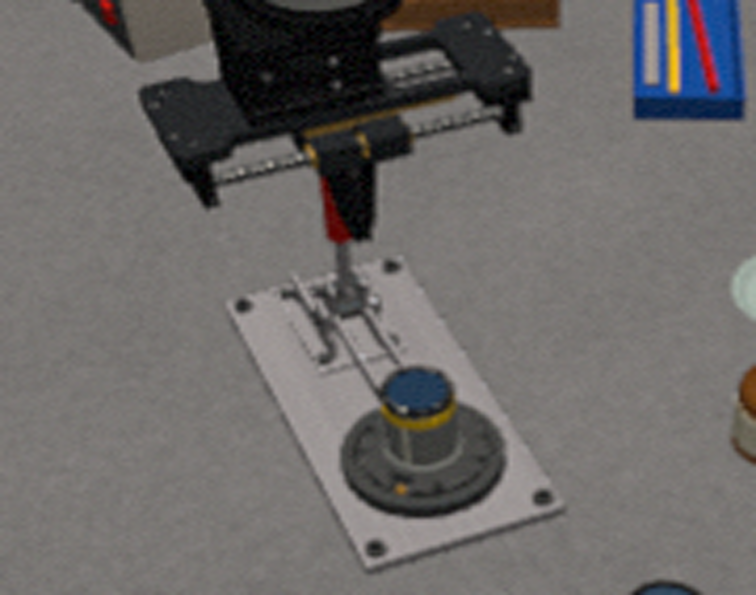

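The arm is down near the flange, but the handle (crop (335,205)) is still behind the shut fingers and not yet over centre. I'll raise, go round behind it and push with the closed fingers.

Emit:
arm_command:
  rows:
    - [[0, 0, -0.2, 0, 0, 0, -1], [0, 0, -0.45, 0, 0, 0, -1], [0, 0, -0.55, 0, 0, 0, -1], [0, 0, -0.55, 0, 0, 0, -1], [0.3, 0, -0.55, 0, 0, 0, -1], [0.6, 0, -0.55, 0, 0, 0, -1], [0.9, 0, -0.55, 0, 0, 0, -1], [0.98, 0, -0.55, 0, 0, 0, -1], [0.98, 0, -0.55, 0, 0, 0, -1]]

```text
t: 14.02
eef_pos: [499.8, 197.9, 434.2]
tcp_rot: [-3.14, -0.001, 1.66]
ft_force: [-0.4, -0.0, 0.0]
opening: 0.011
grip_force: 0.0
```

Run:
```python
from h import *
j=np.array([519.1,-32.5]); a=np.radians(5.25); ey=np.array([-np.sin(a),np.cos(a)]); ex=np.array([ey[1],-ey[0]])
arc([])
for n in("side","top"):
    c=get_calibration(n); p,d=read_camera(n); G=grid(c,d); q=p.astype(int)
    red=(q[...,0]>70)&(q[...,1]<q[...,0]*.45)&(q[...,2]<q[...,0]*.45); k=red&(np.hypot(G[...,0]-512,G[...,1]-80)<130)&(G[...,2]>60)
    P=G[k]; Q=np.c_[(P[:,:2]-j)@ex,(P[:,:2]-j)@ey,P[:,2]]
    if len(P): Q=Q[np.argsort(Q[:,2])]; print(n,len(P),np.round(Q[::max(1,len(P)//12)]).tolist())
    if n=="side": cv2.imwrite("pics/s4.png",cv2.resize(p[90:260,200:380],None,fx=4.2,fy=3.5,interpolation=2)[:,:,::-1])
```

```text
now th 62.56844888216826 r 241.36567940532083 x 1.854169725617501 F [-0.36943244 -0.03135201  0.01927401] op 0.011353492939378523 t 14.0167 M [-0.09636752  0.03593518  0.04357373]
side 135 [[-3.0, 98.0, 134.0], [-7.0, 97.0, 145.0], [-7.0, 96.0, 153.0], [-9.0, 97.0, 159.0], [-8.0, 95.0, 166.0], [-0.0, 89.0, 172.0], [-7.0, 90.0, 180.0], [-6.0, 89.0, 186.0], [1.0, 87.0, 194.0], [-8.0, 92.0, 200.0], [-7.0, 88.0, 205.0], [1.0, 88.0, 208.0], [-3.0, 91.0, 210.0]]
top 26 [[-1.0, 108.0, 159.0], [4.0, 88.0, 204.0], [-0.0, 98.0, 206.0], [-4.0, 88.0, 206.0], [-1.0, 88.0, 207.0], [2.0, 96.0, 207.0], [2.0, 93.0, 207.0], [-3.0, 98.0, 208.0], [7.0, 93.0, 208.0], [4.0, 95.0, 209.0], [-3.0, 93.0, 210.0], [-1.0, 90.0, 210.0], [1.0, 90.0, 210.0]]
```

View pics/s4.png

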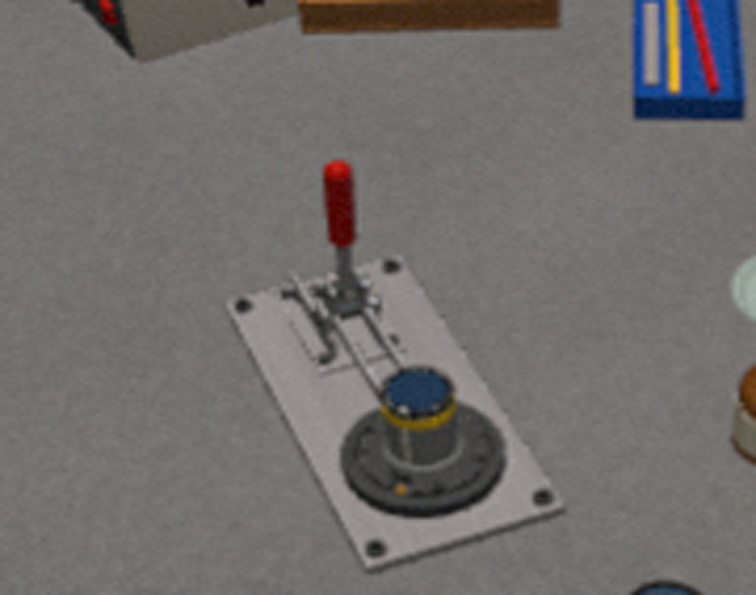

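The handle stands at about 99° (top at crop (338,168), jig y≈93), and it needs about 110°. I'll come in behind it and push.

Emit:
arm_command:
  rows:
    - [[0, -0.012, 0.2, 0, 0, 0, -1], [0, -0.012, 0.45, 0, 0, 0, -1], [-0.15, -0.012, 0.55, 0, 0, 0, -1], [-0.35, -0.012, 0.55, 0, 0, 0, -1], [-0.5, -0.012, 0.55, 0, 0, 0, -1], [-0.6, -0.012, 0.55, 0, 0, 0, -1], [-0.64, -0.012, 0.55, 0, 0, 0, -1], [-0.64, -0.012, 0.55, 0, 0, 0, -1]]

```text
t: 14.78
eef_pos: [507.1, 96.7, 352.6]
tcp_rot: [-3.141, 0.0, 1.653]
ft_force: [0.6, -0.2, 0.4]
opening: 0.007
grip_force: 0.0
```

Emit:
arm_command:
  rows:
    - [[-0.03, 0, 0, 0, 0, 0, -1], [-0.06, 0, 0, 0, 0, 0, -1], [-0.09, 0, 0, 0, 0, 0, -1], [-0.12, 0, 0, 0, 0, 0, -1], [-0.15, 0, 0, 0, 0, 0, -1], [-0.17, 0, 0, 0, 0, 0, -1], [-0.19, 0, 0, 0, 0, 0, -1], [-0.19, 0, 0, 0, 0, 0, -1]]

```text
t: 15.45
eef_pos: [509.5, 69.5, 352.9]
tcp_rot: [3.141, 0.0, 1.656]
ft_force: [-0.3, -0.0, -0.3]
opening: 0.004
grip_force: 0.0
```

```bash
python3 -c "
from h import *
arc([])"
```

```text
now th 97.5255750398582 r 134.01814715078808 x -0.20669387377731055 F [-0.29611635 -0.02429128 -0.28128783] op 0.00404705393136894 t 15.45 M [-0.11109517  0.03945594 -0.01680275]
```

Emit:
arm_command:
  rows:
    - [[-0.02, 0, 0, 0, 0, 0, -1], [-0.04, 0, 0, 0, 0, 0, -1], [-0.06, 0, 0, 0, 0, 0, -1], [-0.07, 0, 0, 0, 0, 0, -1], [-0.07, 0, 0, 0, 0, 0, -1]]

```text
t: 15.87
eef_pos: [509.9, 61.1, 352.4]
tcp_rot: [-3.141, -0.005, 1.654]
ft_force: [-1.0, 26.0, -2.6]
opening: 0.003
grip_force: 11.8
```

```bash
cat > m.py <<'E'
from h import *
j=np.array([519.1,-32.5]); a=np.radians(5.25); ey=np.array([-np.sin(a),np.cos(a)]); ex=np.array([ey[1],-ey[0]])
arc([])
for n in("side","top"):
    c=get_calibration(n); p,d=read_camera(n); G=grid(c,d); q=p.astype(int)
    red=(q[...,0]>70)&(q[...,1]<q[...,0]*.45)&(q[...,2]<q[...,0]*.45); k=red&(np.hypot(G[...,0]-512,G[...,1]-80)<130)&(G[...,2]>60)
    P=G[k]; Q=np.c_[(P[:,:2]-j)@ex,(P[:,:2]-j)@ey,P[:,2]]
    if len(P): Q=Q[np.argsort(Q[:,2])]; print(n,len(P),np.round(Q[::max(1,len(P)//12)]).tolist())
    if n=="side": np.save("last.npy",p)
E
python3 m.py
```

```text
now th 101.07095742345267 r 134.92821453866844 x -0.5788076465800392 F [-0.99129932 25.96134898 -2.62922962] op 0.003335579458664514 t 15.8667 M [4.66571816 0.26145321 0.07933542]
side 110 [[-4.0, 82.0, 132.0], [-2.0, 78.0, 141.0], [-0.0, 75.0, 150.0], [-3.0, 72.0, 157.0], [-7.0, 72.0, 165.0], [-8.0, 69.0, 170.0], [-6.0, 65.0, 180.0], [-2.0, 61.0, 184.0], [-3.0, 57.0, 192.0], [-1.0, 54.0, 196.0], [-6.0, 60.0, 199.0], [-3.0, 63.0, 201.0], [1.0, 65.0, 204.0]]
top 1 [[-43.0, -1.0, 1317.0]]
```

The handle moved about 25 mm and is now against a stop, at 26 N. I'll back off and check.

Emit:
arm_command:
  rows:
    - [[0.1, 0, 0, 0, 0, 0, -1], [0.3, 0, 0, 0, 0, 0, -1], [0.5, 0, -0.2, 0, 0, 0, -1], [0.7, 0, -0.5, 0, 0, 0, -1], [0.9, 0, -0.7, 0, 0, 0, -1], [0.9, 0, -0.7, 0, 0, 0, -1], [0.9, 0, -0.7, 0, 0, 0, -1]]

```text
t: 16.55
eef_pos: [498.4, 195.7, 460.6]
tcp_rot: [3.136, -0.001, 1.658]
ft_force: [0.9, 0.5, 0.4]
opening: 0.005
grip_force: 0.0
```

```bash
python3 m.py
python3 - <<'E'
from h import *
p=np.load("last.npy"); cv2.imwrite("pics/s5.png",cv2.resize(p[90:260,200:380],None,fx=4.2,fy=3.5,interpolation=2)[:,:,::-1])
E
```

```text
now th 65.59771369977535 r 264.1795234565716 x 0.29023850904607396 F [0.85525023 0.54231341 0.38840084] op 0.004599658078346559 t 16.55 M [-0.10701442  0.10571138  0.03078805]
side 105 [[-3.0, 87.0, 131.0], [-3.0, 83.0, 141.0], [-4.0, 79.0, 150.0], [-2.0, 74.0, 158.0], [-4.0, 73.0, 166.0], [-1.0, 69.0, 171.0], [-8.0, 72.0, 177.0], [-7.0, 68.0, 184.0], [-7.0, 66.0, 191.0], [-5.0, 63.0, 196.0], [-5.0, 63.0, 199.0], [2.0, 63.0, 201.0], [0.0, 70.0, 203.0], [0.0, 62.0, 206.0]]
top 59 [[-1.0, 96.0, 142.0], [-4.0, 93.0, 150.0], [6.0, 89.0, 156.0], [0.0, 89.0, 164.0], [-6.0, 84.0, 170.0], [-6.0, 81.0, 175.0], [-4.0, 80.0, 183.0], [4.0, 79.0, 190.0], [3.0, 76.0, 197.0], [2.0, 63.0, 199.0], [-5.0, 73.0, 200.0], [6.0, 73.0, 201.0], [-3.0, 65.0, 202.0], [0.0, 73.0, 203.0], [-3.0, 68.0, 205.0]]
```

View pics/s5.png

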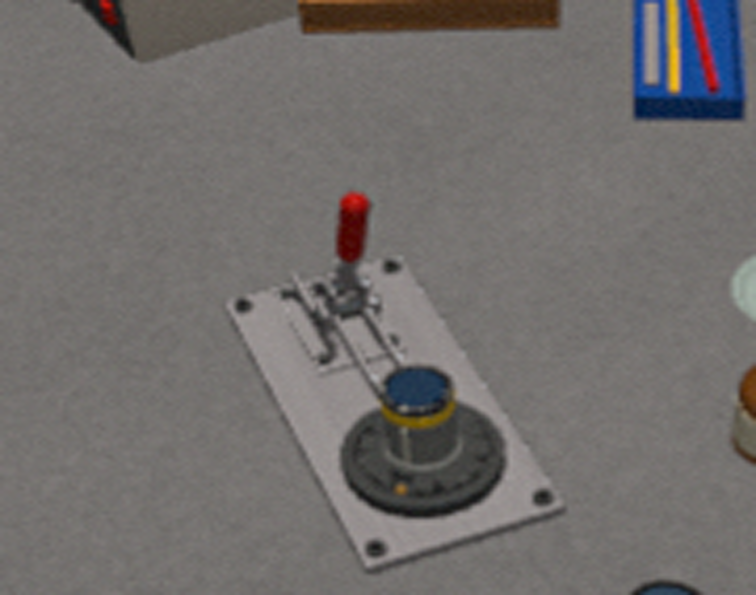

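The handle reads about 109°, close to the expected 110°. I'll check by feel that it rests on the stop.

Emit:
arm_command:
  rows:
    - [[-0.2, 0, 0.2, 0, 0, 0, -1], [-0.4, 0, 0.5, 0, 0, 0, -1], [-0.6, 0, 0.72, 0, 0, 0, -1], [-0.75, 0, 0.72, 0, 0, 0, -1], [-0.82, 0, 0.72, 0, 0, 0, -1], [-0.86, 0, 0.72, 0, 0, 0, -1], [-0.86, 0, 0.72, 0, 0, 0, -1], [-0.86, 0, 0.72, 0, 0, 0, -1]]

```text
t: 17.32
eef_pos: [509.2, 65.4, 348.9]
tcp_rot: [-3.138, -0.003, 1.653]
ft_force: [-2.3, 12.5, -1.9]
opening: -0.0
grip_force: 5.2
```

Emit:
arm_command:
  rows:
    - [[-0.015, 0, 0, 0, 0, 0, -1], [-0.015, 0, 0, 0, 0, 0, -1], [-0.015, 0, 0, 0, 0, 0, -1]]

```text
t: 17.57
eef_pos: [509.2, 64.1, 349.0]
tcp_rot: [-3.139, -0.004, 1.654]
ft_force: [-2.5, 18.5, -3.8]
opening: 0.005
grip_force: 8.1
```

Emit:
arm_command:
  rows:
    - [[-0.015, 0, 0, 0, 0, 0, -1], [-0.015, 0, 0, 0, 0, 0, -1], [-0.015, 0, 0, 0, 0, 0, -1]]

```text
t: 17.82
eef_pos: [509.4, 62.6, 348.9]
tcp_rot: [-3.139, -0.006, 1.653]
ft_force: [-2.2, 27.0, -4.7]
opening: 0.001
grip_force: 11.8
```

Emit:
arm_command:
  rows:
    - [[-0.015, 0, 0, 0, 0, 0, -1], [-0.015, 0, 0, 0, 0, 0, -1], [-0.015, 0, 0, 0, 0, 0, -1]]

```text
t: 18.07
eef_pos: [509.4, 61.0, 348.7]
tcp_rot: [-3.138, -0.007, 1.653]
ft_force: [-1.2, 34.6, -6.5]
opening: 0.001
grip_force: 15.2
```

The force rises linearly and elastically as soon as the fingers touch, so the handle is on its stop. I'll back off and hand in.

Emit:
arm_command:
  rows:
    - [[0.1, 0, 0, 0, 0, 0, -1], [0.3, 0, 0, 0, 0, 0, -1], [0.5, 0, -0.2, 0, 0, 0, -1], [0.7, 0, -0.5, 0, 0, 0, -1], [0.9, 0, -0.7, 0, 0, 0, -1], [0.9, 0, -0.7, 0, 0, 0, -1], [0.9, 0, -0.7, 0, 0, 0, -1], [0.9, 0, -0.7, 0, 0, 0, -1], [0.9, 0, -0.7, 0, 0, 0, -1]]

```text
t: 18.82
eef_pos: [498.9, 192.3, 453.4]
tcp_rot: [-3.139, 0.001, 1.655]
ft_force: [0.1, -0.0, -0.2]
opening: 0.004
grip_force: 0.0
```

```bash
python3 m.py
python3 - <<'E'
from h import *
p,d=read_camera("side"); G=grid(get_calibration("side"),d)
for lo,hi in((24,34),(84,100)):
    k=(np.hypot(G[...,0]-518.5,G[...,1]+33)<36)&(G[...,2]>lo)&(G[...,2]<hi)
    print(lo,k.sum(),np.median(G[k],0))
E
```

```text
now th 65.6290071892874 r 256.2079392622854 x 0.41659785064961746 F [ 0.06779977 -0.01640876 -0.17369964] op 0.004112229477897843 t 18.8167 M [-0.07679984  0.09593301  0.02648894]
side 105 [[-3.0, 85.0, 133.0], [-2.0, 79.0, 143.0], [-5.0, 81.0, 149.0], [-6.0, 77.0, 156.0], [-4.0, 73.0, 166.0], [-8.0, 74.0, 172.0], [1.0, 66.0, 179.0], [-7.0, 69.0, 183.0], [-7.0, 67.0, 190.0], [1.0, 60.0, 196.0], [-5.0, 63.0, 199.0], [4.0, 63.0, 201.0], [-2.0, 63.0, 203.0], [-1.0, 67.0, 206.0]]
top 59 [[-4.0, 97.0, 138.0], [-4.0, 93.0, 146.0], [1.0, 92.0, 154.0], [-2.0, 89.0, 163.0], [-3.0, 86.0, 172.0], [-6.0, 80.0, 177.0], [7.0, 79.0, 180.0], [-1.0, 79.0, 188.0], [-5.0, 74.0, 196.0], [-5.0, 71.0, 198.0], [1.0, 76.0, 200.0], [0.0, 70.0, 201.0], [-3.0, 65.0, 202.0], [-2.0, 73.0, 204.0], [-3.0, 68.0, 205.0]]
24 293 [510.74199025 -46.5911655   30.86800836]
84 230 [518.57725245 -34.96257975  91.57600459]
```

The handle is in the same place as before the check push, and the lens reads unchanged.

```bash
python3 -c "
from cell import *
print(job_done())"
```

```text
the job is handed in; nothing more can be done
None
```

The lens is home in the nest with its notch over the pin, the clamp handle is over centre and resting on its stop, and I handed the job in at about 19 s; no verdict came back, and the tip force on the flange was not measured.

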